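# Tip up the weighted hold-down and slide the carved block to the stop

## Task

Using fingertips only, push the lip of the weighted hold-down arm upward until the arm passes its balance point, tips back and stays raised. Then push the carved rosette block along its channel, out from under the arm, until it sits against the wooden end stop. Do not pick anything up, and leave the glue pot, mallet and gouge where they are.

Things in the scene. Friction and masses are not known exactly. Their poses are not given: they have to be found in the camera images.
- jig: Fixed wooden base board, 340 x 420 x 18 mm, on the bench. Origin on the bench surface; local x points away from the robot along the hold-down arm, y left across it, z up; spans x -150..190, y -210..210 mm. On it two low rails (14 mm wide, tops 28 mm above the bench) form a channel 86 mm wide along y, centred on x = -10 mm.
- hinge (a point): Middle of the hold-down arm's hinge axis, which runs along the jig's y: in the jig's frame x = 140, y = 0, z = 110 mm. It lies between two wooden cheeks, 45 mm deep along x, 88 mm over both along y, tops 124 mm above the bench.
- hold_arm (a joint): Angle of the hold-down arm: about 0 level, its cork pad resting on the carved block; grows as the lip is pushed up (about 2 N from level). A steel counterweight, 50 mm diameter, is fixed on the bar 45 mm above the hinge: below about 0.9 rad the arm falls back down, beyond it swings on by itself, slowly (damped, 1 to 3 s), and rests at its stop, 1.85 rad.
- lip (a point): Middle of the underside of the lip, the wooden crosspiece at the arm's free end, nearest the robot: 120 mm wide (jig y), 30 deep, 18 thick. 230 mm from the hinge along the bar (44 wide, 28 thick), 14 mm below the bar's centreline; arm level: 96 mm above the bench, 78 mm of free space to the board, open from the robot's side. Cork pad 50 x 60 mm, 150 mm from the hinge.
- carving: Loose carved block of pale wood, 80 x 80 mm and 36 mm high, with a round rosette on top (overall height 60 mm), 0.18 kg. It lies in the channel on the board under the arm's pad, sides along the jig's axes with 3 mm play to each rail. Origin at the centre of its underside, 18 mm above the bench.
- stop: Fixed end stop: dark wooden block 84 mm across the channel, 30 mm along it, 40 mm high, standing in one end of the channel, left or right (it varies). Origin at the centre of its underside, 18 mm above the bench. With the carved block against it their centres are 55 mm apart.
- pot: Bystander: small white glue pot with lid, 56 mm diameter, 55 mm high, loose, standing in the other end of the channel. Origin at the centre of its underside. Leave alone.
- mallet: Bystander: round dark wooden carver's mallet standing on its head, 86 mm diameter at most, 215 mm tall, on the bench at the right of the jig. Origin at the centre of its underside. Leave alone.
- gouge: Bystander: loose gouge with a wooden handle (135 mm long, 28 mm thick) and a steel blade (120 mm), lying on the bench at the left of the jig. Origin under the joint of handle and blade; the blade points along its x. Leave alone.
Things that resemble listed ones, but are neither listed nor needed, are in the scene too. Of the things shaped like the carving, the wood one is meant.

How it is judged (in metres and radians):
On the way, in this order (a step that is already met when the one before it is completed fails the run):
1. the hold-down arm has tipped over its balance point and is raised (value of joint hold_arm above 1.6 rad), for 0.2 s.
2. the carved block is against the end stop (horizontal distance between carving and stop below 0.062 m), for 0.2 s.
At the end, for the whole second after the job is handed in: The hold-down arm stays raised by itself (joint over 1.6 rad, at rest), the carved block lies flat in the channel, at rest, within about 7 mm of touching the end stop (centres under 62 mm apart), and pot, mallet and gouge are within 30 mm of where they began (value of joint hold_arm above 1.6 rad and velocity of joint hold_arm between -0.1 and 0.1 rad/s and horizontal distance between carving and stop below 0.062 m and linear speed of carving below 0.01 m/s and height (world z) of carving below 0.024 m and angle between carving's own z axis and vertical below 0.08 rad and distance of each of pot, mallet, gouge from where it was at the start of the episode below 0.03 m).
It fails at once if the carved block is lifted or tipped instead of slid (height (world z) of carving above 0.033 m or angle between carving's own z axis and vertical above 0.25 rad).
It fails at once if the carved block is shoved out while the arm is still down on it (value of joint hold_arm below 0.9 rad and distance of carving from where it was at the start of the episode above 0.025 m).
It fails at once if the glue pot, mallet or gouge is disturbed (distance of any of pot, mallet, gouge from where it was at the start of the episode above 0.03 m or angle between any of pot, mallet's own z axis and vertical above 0.4 rad).
It fails at once if a bystander is picked up (height (world z) of pot above 0.033 m or height (world z) of mallet above 0.015 m or height (world z) of gouge above 0.02 m).
It also fails if it takes over 54 s, if anything falls off the work surface, if the arm or the gripper's body presses on something with over 40 N, if the wrist force passes 120 N, or if a joint passes its speed limit or range.

## Robot

A 6-joint arm with a two-finger parallel gripper is mounted at the origin on the work surface. World frame = base frame: x ahead of the robot, y to its left, z up, the work surface at z = 0. Lengths are in mm, angles in rad, forces in N, time in s.
With the tool pointing down it reaches from about 325 to 900 mm from the base axis. Payload 6.1 kg.
Tool frame: the origin (TCP) lies midway between the tips of the shut fingers; the grasp point (between the pads) lies r.grasp_offset behind it (r.grasp_offset is the distance from the TCP to the grasp point, in mm); z points along the fingers, y is the direction in which the jaws open and shut (so a half turn about z gives the same grasp; the last joint's range is limited). The gripper opens to 85 mm and grips with 20 to 120 N. Pads are 22 mm wide; open, the fingers measure 114 mm over their backs; the gripper's body (76 mm by 85 mm) begins 54 mm behind the grasp point. The pads swing forward as they close: fully open they stand 13 mm farther back than shut.
Start: joints at [-1.471, 0.22, 1.526, -0, 1.395, -0.126], TCP at [139.922, -609.129, 231.3] pointing down, gripper open.
Joint ranges: [-2.98, 2.98], [-0.91, 2.08], [0.09, 2.57], [-1.24, 4.39], [0.2, 2.65], [-2.68, 2.68]. Speed limits (rad/s): [2.57, 2.57, 3.01, 3.14, 3.14, 3.14].

## Interface

Orientations are given as a unit quaternion [x, y, z, w].
In Python, from workcell import r gives the robot as it stands.
- The arm moves only by the shell command python3 -m jog 'ROWS' [OPENING] [FORCE]. ROWS is JSON, a list of rows, each an object with "delta_pos": the shift along the tool's x, y, z in m, a list of three; "rot": the turn, a rotation vector about the tool's x, y, z in rad, a list of three. A call has 1 to 10 rows; each row is the pose to reach, as a shift and turn from the pose measured when the call began, along the tool's axes at that moment; what a row does not reach only later rows make up. A row lasts 1/10 s, in which the tool goes at most 50 mm and 8.59 degrees, less where a joint would pass 70% of its speed; a pose out of reach is approached as far as the arm can. A call with a gripper value outside its range is refused whole. OPENING is the closure in counts, from 0 (fully open) to 255 (shut), set as the call begins (- or left out, the last holds). The fingers move at their own pace and stop on an object; FORCE is the grip in N (left out, the last holds). Time passes only in rows, so rows that repeat a pose let the fingers close. It gives the time, the measured TCP pose, the force and the opening at its end, in the units of the state.
- r.get_obs(): the state, without advancing time (a new reading comes with each control period).
- r.capture(name): name is "side" or "top"; returns a dict with "img" (420x560x3 uint8, red, green, blue), "fx", "fy", "cx", "cy" (pixels), "distortion" ([k1, k2, p1, p2, k3] as OpenCV has them; the pictures are not rectified), "rvec" (rotation vector, rad) and "tvec" (3), from world to camera coordinates, as OpenCV has them. Camera axes: x right, y down, z forward; pixel columns grow to the right and rows downward; lengths in mm; the calibration is good to about 2 mm. A picture is of the moment at which its call begins. There is no depth.
- r.job_done(): hands the job in, once; it reports no verdict.
Trained networks look in a picture, given as the dict that the camera call returned (one of the last four; its "shot" number tells which), for a name from the list of things; names that differ only in an ending like _2 or _b are one class to them, and where a whole thing is asked for, a point or a joint stands for the part that bears it (a point fixed in the world has none). Each returns a list of dicts, best first, with "p" (0 to 1); they miss things now and then, are a little off and sometimes report something else, mostly with a low value. They report only what shows in the picture. A call takes as long as a camera call. They do not tell look-alikes from the thing itself.
- r.find_in(thing, picture): "rect" ([left, top, width, height] in pixels, round what is visible of it).
The state is a dict: "time": time; "qpos": joint angles; "qvel": joint speeds; "tau": joint torques, N m; "eef_pos": TCP position; "orientation": TCP orientation; "wrist_force": force on the tool from outside, world axes, zero at the start; "moment": the same for the moment, N m; "finger_gap": finger opening in mm.
Only numpy, scipy, OpenCV 4.12 (cv2) and the standard library are available. Lean on these libraries where they do the work, as an engineer would, in place of code of your own. Each camera call takes 0.05 s, during which the arm holds its last target. There are 200 camera calls.

## Working session

There is one attempt and no reset: what is moved stays moved. The work goes in short steps, Python scripts to look and compute and a shell command to move; the robot and the scene stay as the last step left them, time stands still between calls to the robot, and variables do not carry over. Pictures are saved under pics/ and viewed, about 8 in all and at most 12, crops included, and the job is handed in when it is done.

```bash
mkdir -p pics; ls; python3 - <<'E'
from workcell import r
import cv2, numpy as np
o=r.get_obs(); print({k:np.round(v,3).tolist() for k,v in o.items()}, r.grasp_offset)
for n in("top","side"):
    c=r.capture(n); cv2.imwrite(f"pics/{n}0.png",c["img"][:,:,::-1])
    print(n,{k:np.round(c[k],4).tolist() for k in("fx","fy","cx","cy","distortion","rvec","tvec")})
    for t in("jig","lip","carving","stop","pot","mallet","gouge","hold_arm"):
        print(t,[(np.round(d["rect"]).tolist(),round(d["p"],2)) for d in r.find_in(t,c)])
E
```

```text
pics
{'time': 0.0, 'qpos': [-1.471, 0.221, 1.528, -0.0, 1.395, -0.126], 'qvel': [0.001, 0.001, -0.0, -0.001, -0.001, -0.0], 'tau': [-0.0, -49.69, -38.939, -0.0, 0.011, -0.0], 'eef_pos': [139.857, -608.549, 230.234], 'orientation': [0.994, 0.113, -0.0, -0.001], 'wrist_force': [1.039, 0.161, -0.399], 'moment': [0.056, -0.011, -0.005], 'finger_gap': 85.268} 18.700000000000003
top {'fx': 410.345, 'fy': 410.345, 'cx': 283.2071, 'cy': 209.0975, 'distortion': [0.025, 0.0, 0.0, 0.0, 0.0], 'rvec': [2.0986, -2.1376, 0.1771], 'tvec': [62.4044, 550.1345, 845.8009]}
jig [([204.0, 85.0, 205.0, 176.0], 0.79)]
lip [([268.0, 86.0, 64.0, 141.0], 0.8)]
carving [([237.0, 294.0, 43.0, 43.0], 0.88), ([288.0, 168.0, 39.0, 37.0], 0.72), ([360.0, 287.0, 52.0, 53.0], 0.55)]
stop []
pot [([222.0, 155.0, 28.0, 30.0], 0.77)]
mallet [([410.0, 188.0, 60.0, 42.0], 0.61), ([206.0, 86.0, 202.0, 176.0], 0.18)]
gouge [([179.0, 127.0, 18.0, 110.0], 0.79)]
hold_arm [([272.0, 84.0, 60.0, 140.0], 0.75), ([204.0, 82.0, 205.0, 181.0], 0.3)]
side {'fx': 491.5639, 'fy': 491.5639, 'cx': 280.4428, 'cy': 209.0686, 'distortion': [-0.1041, 0.0, 0.0, 0.0, 0.0], 'rvec': [0.764, -2.571, 1.1061], 'tvec': [494.9474, 258.0778, 1081.7389]}
jig [([168.0, 140.0, 198.0, 152.0], 0.6)]
lip [([220.0, 139.0, 99.0, 84.0], 0.91)]
carving [([326.0, 268.0, 47.0, 46.0], 0.97), ([381.0, 205.0, 38.0, 30.0], 0.78), ([255.0, 204.0, 30.0, 22.0], 0.63)]
stop [([305.0, 172.0, 28.0, 22.0], 0.6)]
pot [([216.0, 227.0, 27.0, 30.0], 0.76)]
mallet [([331.0, 114.0, 30.0, 70.0], 0.73)]
gouge [([170.0, 254.0, 74.0, 58.0], 0.81)]
hold_arm [([223.0, 141.0, 93.0, 83.0], 0.87)]
```

```bash
python3 - <<'E'
import cv2
a=cv2.imread("pics/top0.png");cv2.imwrite("pics/t1.png",cv2.resize(a[60:360,160:490],None,fx=2.4,fy=2.0))
a=cv2.imread("pics/top0.png");cv2.imwrite("pics/t1.png",cv2.resize(a[70:350,160:490],None,fx=2,fy=2))
b=cv2.imread("pics/side0.png");cv2.imwrite("pics/s1.png",cv2.resize(b[100:330,150:450],None,fx=2.5,fy=2.5))
E
```

```text
(no output)
```

View pics/t1.png

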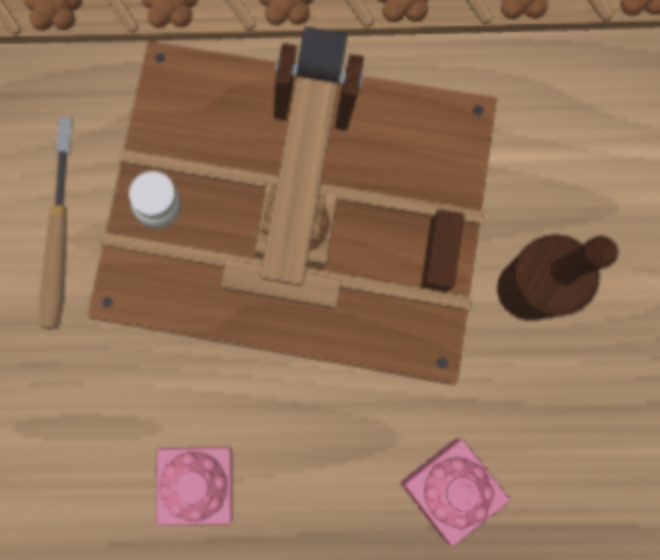

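View pics/s1.png

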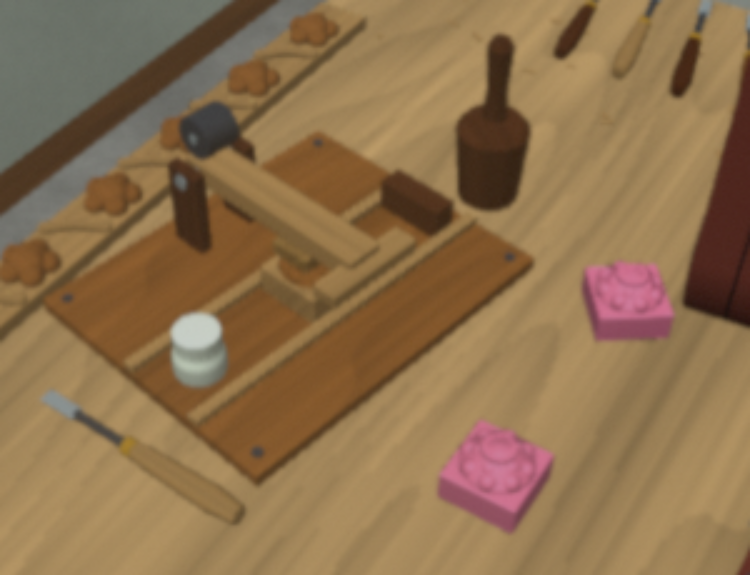

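The stop is at the right end of the channel, at about full-image (382,195) in the top view. There are three carving-like things: two pink blocks at (258,315) and (387,315), and a pale-wood block under the arm at (307,186). The wood one is meant, and it is clearly visible in the channel in both views. Next I'll fit the jig pose from the board corners.

```bash
cat > h.py <<'E'
import numpy as np, cv2
from scipy.optimize import least_squares
from scipy.spatial.transform import Rotation as R
def proj(c,P): return cv2.projectPoints(np.float64(P).reshape(-1,3),np.array(c["rvec"]),np.array(c["tvec"]),np.array([[c["fx"],0,c["cx"]],[0,c["fy"],c["cy"]],[0,0,1.]]),np.array(c["distortion"]))[0][:,0]
def ray(c,uv,z):
    K=np.array([[c["fx"],0,c["cx"]],[0,c["fy"],c["cy"]],[0,0,1.]])
    n=cv2.undistortPoints(np.float64(uv).reshape(-1,1,2),K,np.array(c["distortion"]))[:,0]
    M=cv2.Rodrigues(np.array(c["rvec"]))[0]; o=-M.T@np.array(c["tvec"]); d=np.c_[n,np.ones(len(n))]@M
    return o+d*((z-o[2])/d[:,2:])
def j2w(p,P): P=np.float64(P).reshape(-1,3); c,s=np.cos(p[2]),np.sin(p[2]); return np.c_[p[0]+c*P[:,0]-s*P[:,1],p[1]+s*P[:,0]+c*P[:,1],P[:,2]]
def w2j(p,P): return j2w((0,0,-p[2]),np.float64(P).reshape(-1,3)-[p[0],p[1],0])
E
python3 - <<'E'
from h import *; from workcell import r
t=r.capture("top"); s=r.capture("side")
C=np.array([[190,210,18],[190,-210,18],[-150,-210,18],[-150,210,18]])
ut=np.array([[150,41],[497,97],[457,383],[90,318]])/2+[160,70]
us=np.array([[43,300],[318,132],[533,263],[258,482]])/2.5+[150,100]
f=lambda p:np.r_[(proj(t,j2w(p,C))-ut).ravel(),(proj(s,j2w(p,C))-us).ravel()]
q=least_squares(f,[550,-100,-.2]); p=q.x; print(p.round(3).tolist(), f(p).round(1)); np.save("jig.npy",p)
print("jig,hinge,lip world",j2w(p,[[0,0,0],[140,0,110],[-90,0,96]]).round())
# checks: lip top corners predicted, stop
print("lip corners top", ((proj(t,j2w(p,[[-105,60,114],[-105,-60,114]]))-[160,70])*2).round())
print("stop/carv jig: stop top corners",w2j(p,ray(t,np.array([[437,210],[464,212],[447,290],[423,287]])/2+[160,70],58)).round())
print("pot top", w2j(p,ray(t,np.array([[153,193]])/2+[160,70],73)).round())
print("block near-left top corner / left-far", w2j(p,ray(t,np.array([[256,257],[266,184],[336,195]])/2+[160,70],54)).round())
print("mallet foot",ray(t,np.array([[530,290]])/2+[160,70],0).round())
E
```

```text
[621.04, -1.222, -0.197] [-1.7 -0.   0.1  0.4  0.4  1.2 -2.   0.1 -0.3 -0.5  0.  -1.1  1.  -2.4
 -0.4 -2.1]
jig,hinge,lip world [[621.  -1.   0.]
 [758. -29. 110.]
 [533.  16.  96.]]
lip corners top [[220. 288.]
 [337. 309.]]
stop/carv jig: stop top corners [[  31. -153.   58.]
 [  34. -183.   58.]
 [ -55. -176.   58.]
 [ -56. -150.   58.]]
pot top [[ -8. 155.  73.]]
block near-left top corner / left-far [[-54.  32.  54.]
 [ 29.  36.  54.]
 [ 30. -42.  54.]]
mallet foot [[ 540. -271.    0.]]
```

```bash
python3 -m jog '[{"delta_pos":[0,0,-0.05],"rot":[0,0,0]},{"delta_pos":[0.02,-0.02,-0.09],"rot":[0,0,0]},{"delta_pos":[0.06,-0.06,-0.12],"rot":[0,0,0.1]},{"delta_pos":[0.573,-0.631,-0.17],"rot":[0,0,0.42]},{"delta_pos":[0.573,-0.631,-0.17],"rot":[0,0,0.42]},{"delta_pos":[0.573,-0.631,-0.17],"rot":[0,0,0.42]},{"delta_pos":[0.573,-0.631,-0.17],"rot":[0,0,0.42]},{"delta_pos":[0.573,-0.631,-0.17],"rot":[0,0,0.42]},{"delta_pos":[0.573,-0.631,-0.17],"rot":[0,0,0.42]},{"delta_pos":[0.573,-0.631,-0.17],"rot":[0,0,0.42]}]' 255 40; cat > st.py <<'E'
from h import *; from workcell import r
o=r.get_obs(); p=np.load("jig.npy"); M=R.from_quat(o["orientation"]).as_matrix()
Rj=R.from_euler('z',-p[2]).as_matrix()
print("t",o["time"],"q",np.round(o["qpos"],2),"jigpos",w2j(p,o["eef_pos"])[0].round(),"tool axes in jig (cols)\n",(Rj@M).round(2),"\nF jig",(Rj@np.array(o["wrist_force"])).round(1),o["finger_gap"])
def rows(tp,tz=None,tx=None):
    "jig target position (and tool z,x axes in jig) -> delta_pos, rot"
    W=j2w(p,tp)[0]; d=M.T@(W-o["eef_pos"])/1e3
    rv=np.zeros(3)
    if tz is not None:
        z=np.float64(tz)/np.linalg.norm(tz); x=np.float64(tx)-np.dot(tx,z)*z; x/=np.linalg.norm(x)
        T=Rj.T@np.c_[x,np.cross(z,x),z]; rv=R.from_matrix(M.T@T).as_rotvec()
    print(tp,"delta",d.round(3).tolist(),"rot",rv.round(3).tolist())
E
python3 st.py
```

```text
time: 2.0
eef_pos: [348.4, -240.7, 370.5]
orientation: [0.995, -0.097, 0.001, 0.0]
wrist_force: [0.6, -1.1, 0.6]
finger_gap: 0.2
t 2.0 q [-0.79 -0.33  1.8   0.    1.67  0.97] jigpos [-220. -288.  371.] tool axes in jig (cols)
 [[ 1.  0.  0.]
 [ 0. -1. -0.]
 [ 0.  0. -1.]] 
F jig [ 0.8 -0.9  0.6] 0.15119877228650383
```

```bash
python3 -m jog '[{"delta_pos":[0.014,-0.047,0],"rot":[0,0,0]},{"delta_pos":[0.028,-0.094,0],"rot":[0,0,0]},{"delta_pos":[0.042,-0.141,0],"rot":[0,0,0]},{"delta_pos":[0.056,-0.188,0],"rot":[-0.15,0,0]},{"delta_pos":[0.07,-0.235,0],"rot":[-0.3,0,0]},{"delta_pos":[0.084,-0.282,0],"rot":[-0.44,0,0]},{"delta_pos":[0.098,-0.33,0],"rot":[-0.58,0,0]},{"delta_pos":[0.112,-0.377,0],"rot":[-0.72,0,0]},{"delta_pos":[0.126,-0.424,0],"rot":[-0.87,0,0]},{"delta_pos":[0.13,-0.438,0],"rot":[-1.0,0,0]}]'; python3 st.py
```

```text
time: 3.0
eef_pos: [561.4, 168.0, 370.4]
orientation: [0.874, -0.085, -0.044, 0.476]
wrist_force: [1.0, -1.4, 1.0]
finger_gap: -0.1
t 3.0 q [ 0.52  0.55  1.13 -0.82  2.08  2.11] jigpos [-92. 154. 370.] tool axes in jig (cols)
 [[ 1.    0.    0.01]
 [ 0.01 -0.54 -0.84]
 [ 0.    0.84 -0.54]] 
F jig [ 1.2 -1.2  1. ] -0.061023499568350584
```

```bash
python3 -m jog '[{"delta_pos":[-0.005,-0.035,0.033],"rot":[0,0,0]},{"delta_pos":[-0.005,-0.07,0.066],"rot":[0,0,0]},{"delta_pos":[-0.005,-0.105,0.1],"rot":[0,0,0]},{"delta_pos":[-0.005,-0.14,0.133],"rot":[0,0,0]},{"delta_pos":[-0.005,-0.17,0.16],"rot":[0,0,0]},{"delta_pos":[-0.005,-0.2,0.185],"rot":[0,0,0]},{"delta_pos":[-0.005,-0.22,0.203],"rot":[0,0,0]},{"delta_pos":[-0.005,-0.227,0.21],"rot":[0,0,0]},{"delta_pos":[-0.005,-0.227,0.21],"rot":[0,0,0]}]'; (cat st.py; cat <<'E'
rows([-97,40,55],[0,-.84,-.54],[1,0,0])
c=r.capture("top");d=r.capture("side")
a=c["img"][100:300,170:370,::-1]; b=d["img"][120:320,180:380,::-1]
cv2.imwrite("pics/a.png",cv2.resize(np.hstack([a,b]),None,fx=2,fy=2))
# tracking check: jig lip end corners & TCP projected
for k,(u,off) in {"top":(c,[170,100]),"side":(d,[180,120])}.items():
    print(k,"tcp",((proj(u,o["eef_pos"])-off)*2+[0 if k=="top" else 400,0]).round(),"lip bottom-left near/far",((proj(u,j2w(p,[[-105,60,96],[-75,60,96],[-105,60,114]]))-off)*2+[0 if k=="top" else 400,0]).round().tolist())
E
)>x.py; python3 x.py
```

```text
time: 3.9
eef_pos: [546.6, 116.3, 64.4]
orientation: [0.874, -0.084, -0.045, 0.476]
wrist_force: [0.5, 0.3, 0.5]
finger_gap: -0.0
t 3.9 q [ 0.47  0.79  1.39 -0.73  1.68  2.43] jigpos [-96. 101.  64.] tool axes in jig (cols)
 [[ 1.    0.    0.01]
 [ 0.01 -0.54 -0.84]
 [ 0.    0.84 -0.54]] 
F jig [0.4 0.4 0.5] -0.027014721287561754
[-97, 40, 55] delta [-0.001, 0.025, 0.056] rot [-0.002, -0.005, 0.002]
top tcp [[167. 221.]] lip bottom-left near/far [[201.0, 231.0], [206.0, 203.0], [200.0, 228.0]]
side tcp [[579. 241.]] lip bottom-left near/far [[608.0, 209.0], [590.0, 197.0], [608.0, 199.0]]
```

View pics/a.png

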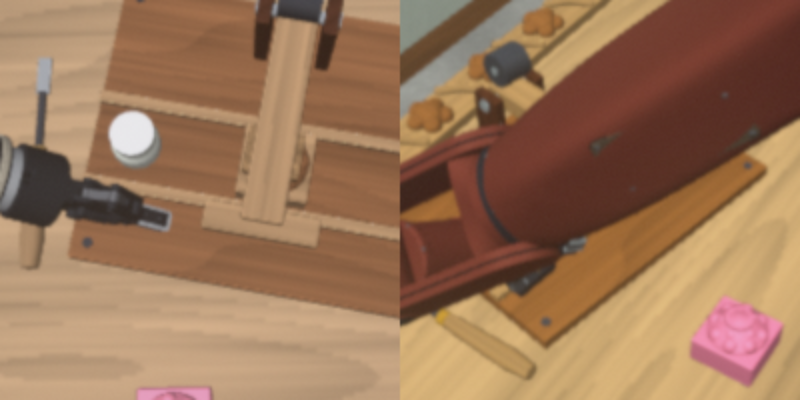

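```bash
python3 -m jog '[{"delta_pos":[0,0.02,0.01],"rot":[0,0,0]},{"delta_pos":[0,0.025,0.03],"rot":[0,0,0]},{"delta_pos":[0,0.025,0.045],"rot":[0,0,0]},{"delta_pos":[0,0.025,0.056],"rot":[0,0,0]},{"delta_pos":[0,0.025,0.056],"rot":[0,0,0]}]'; (cat st.py; cat <<'E'
for th in (0,.15,.3,.45,.6,.75,.9,1.05,1.2,1.3):
    # finger contact centre at y=60 on finger axis; radial offset 14+17
    x=140-232*np.cos(th)-31*np.sin(th); z=110+232*np.sin(th)-31*np.cos(th)
    rows([x.round()-2,40,z.round()-13],[0,-.84,-.54],[1,0,0])
c=r.capture("top"); cv2.imwrite("pics/b.png",cv2.resize(c["img"][130:250,190:350,::-1],None,fx=3,fy=3))
E
)>x.py; python3 x.py
```

```text
time: 4.5
eef_pos: [536.2, 56.9, 57.0]
orientation: [0.874, -0.085, -0.044, 0.475]
wrist_force: [0.1, -0.3, -0.3]
finger_gap: -0.0
t 4.5 q [ 0.4   0.73  1.51 -0.77  1.6   2.43] jigpos [-95.  40.  57.] tool axes in jig (cols)
 [[ 1.   -0.    0.01]
 [ 0.01 -0.54 -0.84]
 [ 0.    0.84 -0.54]] 
F jig [ 0.1 -0.3 -0.3] -0.01629042164779359
[np.float64(-94.0), 40, np.float64(66.0)] delta [0.001, 0.008, -0.005] rot [-0.004, -0.006, -0.001]
[np.float64(-96.0), 40, np.float64(101.0)] delta [-0.001, 0.037, -0.024] rot [-0.004, -0.006, -0.001]
[np.float64(-93.0), 40, np.float64(136.0)] delta [0.002, 0.066, -0.043] rot [-0.004, -0.006, -0.001]
[np.float64(-84.0), 40, np.float64(170.0)] delta [0.011, 0.095, -0.061] rot [-0.004, -0.006, -0.001]
[np.float64(-71.0), 40, np.float64(202.0)] delta [0.024, 0.122, -0.078] rot [-0.004, -0.006, -0.001]
[np.float64(-53.0), 40, np.float64(232.0)] delta [0.042, 0.147, -0.095] rot [-0.004, -0.006, -0.001]
[np.float64(-30.0), 40, np.float64(259.0)] delta [0.065, 0.17, -0.109] rot [-0.004, -0.006, -0.001]
[np.float64(-4.0), 40, np.float64(283.0)] delta [0.092, 0.19, -0.122] rot [-0.004, -0.006, -0.001]
[np.float64(25.0), 40, np.float64(302.0)] delta [0.121, 0.206, -0.132] rot [-0.004, -0.006, -0.001]
[np.float64(46.0), 40, np.float64(312.0)] delta [0.142, 0.214, -0.138] rot [-0.004, -0.006, -0.001]
```

View pics/b.png

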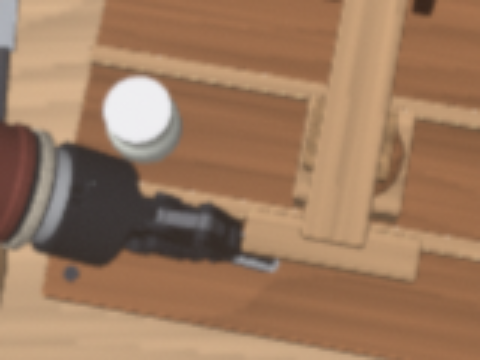

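```bash
python3 -m jog '[{"delta_pos":[0.008,-0.005,-0.009],"rot":[0,0,0]},{"delta_pos":[0.008,0.003,-0.013],"rot":[0,0,0]},{"delta_pos":[0.007,0.015,-0.02],"rot":[0,0,0]},{"delta_pos":[0.007,0.026,-0.028],"rot":[0,0,0]},{"delta_pos":[0.007,0.037,-0.036],"rot":[0,0,0]},{"delta_pos":[0.008,0.047,-0.043],"rot":[0,0,0]},{"delta_pos":[0.009,0.057,-0.05],"rot":[0,0,0]},{"delta_pos":[0.01,0.066,-0.055],"rot":[0,0,0]},{"delta_pos":[0.01,0.066,-0.055],"rot":[0,0,0]}]'; (cat st.py; cat <<'E'
c=r.capture("top");d=r.capture("side")
a=c["img"][100:280,170:370,::-1]; b=d["img"][100:280,180:380,::-1]
cv2.imwrite("pics/c.png",cv2.resize(np.hstack([a,b]),None,fx=2,fy=2))
E
)>x.py; python3 x.py
```

```text
time: 5.45
eef_pos: [548.8, 66.0, 144.9]
orientation: [0.875, -0.086, -0.043, 0.475]
wrist_force: [-0.6, 1.4, -1.0]
finger_gap: 0.4
t 5.45 q [ 0.4   0.62  1.48 -0.78  1.7   2.34] jigpos [-84.  52. 145.] tool axes in jig (cols)
 [[ 1.   -0.    0.01]
 [ 0.01 -0.55 -0.84]
 [ 0.01  0.84 -0.55]] 
F jig [-0.9  1.3 -1. ] 0.3808935317085891
```

View pics/c.png

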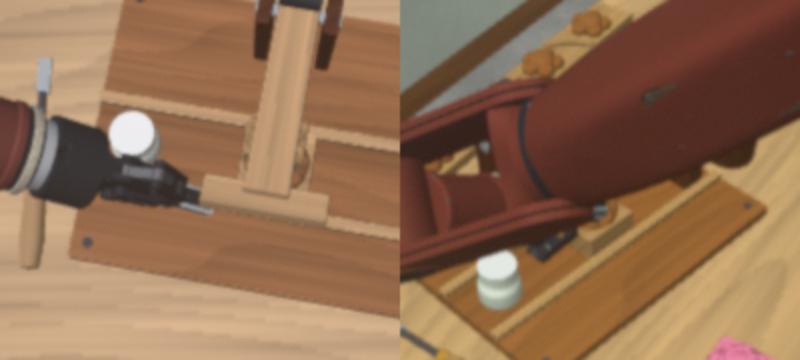

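```bash
python3 -m jog '[{"delta_pos":[0.003,0.005,0.004],"rot":[0,0,0]},{"delta_pos":[0.008,0.016,-0.002],"rot":[0,0,0]},{"delta_pos":[0.013,0.029,-0.01],"rot":[0,0,0]},{"delta_pos":[0.019,0.043,-0.019],"rot":[0,0,0]},{"delta_pos":[0.026,0.056,-0.027],"rot":[0,0,0]},{"delta_pos":[0.035,0.069,-0.035],"rot":[0,0,0]},{"delta_pos":[0.044,0.081,-0.044],"rot":[0,0,0]},{"delta_pos":[0.044,0.081,-0.044],"rot":[0,0,0]}]'; (cat st.py; cat <<'E'
c=r.capture("top")
cv2.imwrite("pics/d.png",cv2.resize(c["img"][70:270,170:370,::-1],None,fx=2,fy=2))
E
)>x.py; python3 x.py
```

```text
time: 6.35
eef_pos: [591.6, 50.0, 238.9]
orientation: [0.875, -0.087, -0.041, 0.475]
wrist_force: [0.2, -0.1, -0.0]
finger_gap: 0.1
t 6.35 q [ 0.36  0.56  1.36 -0.82  1.79  2.19] jigpos [-39.  44. 239.] tool axes in jig (cols)
 [[ 1.   -0.01  0.01]
 [ 0.   -0.55 -0.84]
 [ 0.01  0.84 -0.55]] 
F jig [ 0.2 -0.  -0. ] 0.08545997409565388
```

View pics/d.png

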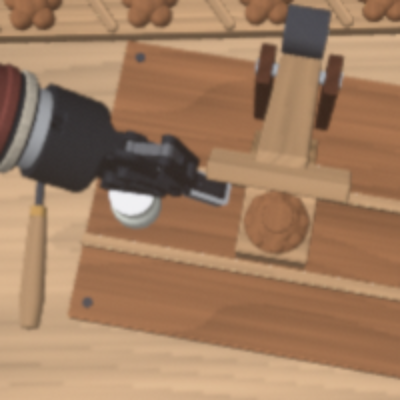

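```bash
python3 -m jog '[{"delta_pos":[0.011,0.012,-0.007],"rot":[0,0,0]},{"delta_pos":[0.023,0.023,-0.014],"rot":[0,0,0]},{"delta_pos":[0.036,0.033,-0.02],"rot":[0,0,0]},{"delta_pos":[0.05,0.043,-0.027],"rot":[0,0,0]},{"delta_pos":[0.065,0.051,-0.032],"rot":[0,0,0]},{"delta_pos":[0.079,0.059,-0.037],"rot":[0,0,0]},{"delta_pos":[0.1,0.067,-0.043],"rot":[0,0,0]},{"delta_pos":[0.1,0.067,-0.043],"rot":[0,0,0]},{"delta_pos":[0.1,0.067,-0.043],"rot":[0,0,0]}]'; (cat st.py; cat <<'E'
c=r.capture("top")
cv2.imwrite("pics/e.png",cv2.resize(c["img"][40:270,170:410,::-1],None,fx=2,fy=2))
E
)>x.py; python3 x.py
```

```text
time: 7.3
eef_pos: [687.4, 30.5, 316.5]
orientation: [0.875, -0.087, -0.043, 0.475]
wrist_force: [0.1, 0.9, -0.4]
finger_gap: -0.3
t 7.3 q [ 0.29  0.69  1.02 -0.9   1.88  1.98] jigpos [ 59.  44. 316.] tool axes in jig (cols)
 [[ 1.   -0.    0.01]
 [ 0.   -0.55 -0.84]
 [ 0.01  0.84 -0.55]] 
F jig [-0.1  0.9 -0.4] -0.34264425913651686
```

View pics/e.png

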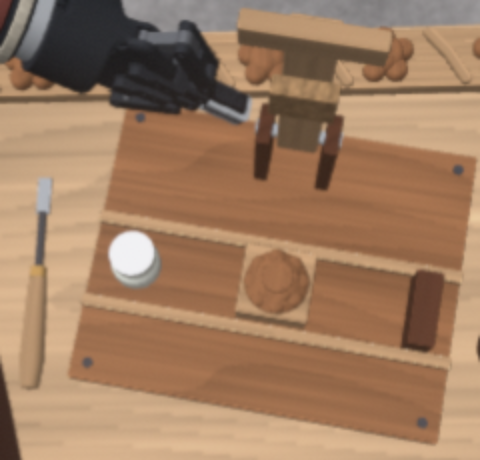

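```bash
(cat st.py; cat <<'E'
c=r.capture("top")
f=lambda L,z: w2j(p,ray(c,np.array(L)/2+[170,40],z)).round().tolist()
print("block top corners",f([[246,243],[316,250],[306,325],[236,318]],54))
print("stop top corners",f([[418,270],[443,272],[432,349],[405,346]],58))
print("pot",f([[133,252]],73))
rows([-10,90,280],[0,0,-1],[1,0,0])
E
)>x.py; python3 x.py
```

```text
t 7.35 q [ 0.29  0.69  1.02 -0.9   1.88  1.98] jigpos [ 58.  44. 316.] tool axes in jig (cols)
 [[ 1.   -0.    0.01]
 [ 0.   -0.55 -0.84]
 [ 0.01  0.84 -0.55]] 
F jig [1.1 0.2 0.5] 0.12931167201994548
block top corners [[30.0, 36.0, 54.0], [36.0, -41.0, 54.0], [-50.0, -44.0, 54.0], [-56.0, 32.0, 54.0]]
stop top corners [[31.0, -154.0, 58.0], [34.0, -181.0, 58.0], [-53.0, -181.0, 58.0], [-55.0, -152.0, 58.0]]
pot [[-7.0, 155.0, 73.0]]
[-10, 90, 280] delta [-0.069, -0.055, -0.019] rot [0.994, -0.008, 0.0]
```

```bash
python3 -m jog '[{"delta_pos":[-0.03,-0.025,-0.01],"rot":[0.14,0,0]},{"delta_pos":[-0.069,-0.055,-0.019],"rot":[0.28,0,0]},{"delta_pos":[-0.069,-0.055,-0.019],"rot":[0.42,0,0]},{"delta_pos":[-0.069,-0.055,-0.019],"rot":[0.56,0,0]},{"delta_pos":[-0.069,-0.055,-0.019],"rot":[0.7,0,0]},{"delta_pos":[-0.069,-0.055,-0.019],"rot":[0.84,0,0]},{"delta_pos":[-0.069,-0.055,-0.019],"rot":[0.994,-0.008,0]},{"delta_pos":[-0.069,-0.055,-0.019],"rot":[0.994,-0.008,0]}]'; (cat st.py; cat <<'E'
rows([-10,76,38],[0,0,-1],[1,0,0])
E
)>x.py; python3 x.py
```

```text
time: 8.2
eef_pos: [627.4, 86.3, 280.8]
orientation: [0.995, -0.101, 0.0, -0.001]
wrist_force: [0.3, -0.4, -0.7]
finger_gap: 0.2
t 8.2 q [0.01 0.21 1.44 0.   1.49 1.78] jigpos [-11.  87. 281.] tool axes in jig (cols)
 [[ 1. -0.  0.]
 [-0. -1.  0.]
 [ 0. -0. -1.]] 
F jig [ 0.4 -0.3 -0.7] 0.21183438781375452
[-10, 76, 38] delta [0.001, 0.012, 0.243] rot [-0.002, -0.0, -0.004]
```

```bash
python3 -m jog '[{"delta_pos":[0.001,0.012,0.045],"rot":[0,0,0]},{"delta_pos":[0.001,0.012,0.09],"rot":[0,0,0]},{"delta_pos":[0.001,0.012,0.135],"rot":[0,0,0]},{"delta_pos":[0.001,0.012,0.175],"rot":[0,0,0]},{"delta_pos":[0.001,0.012,0.21],"rot":[0,0,0]},{"delta_pos":[0.001,0.012,0.235],"rot":[0,0,0]},{"delta_pos":[0.001,0.012,0.243],"rot":[0,0,0]},{"delta_pos":[0.001,0.012,0.243],"rot":[0,0,0]}]'; (cat st.py; cat <<'E'
rows([-10,-50,38],[0,0,-1],[1,0,0])
c=r.capture("top");d=r.capture("side")
a=c["img"][40:240,190:410,::-1]; b=d["img"][60:260,180:360,::-1]
cv2.imwrite("pics/f.png",cv2.resize(np.hstack([a,b]),None,fx=2,fy=2))
E
)>x.py; python3 x.py
```

```text
time: 9.0
eef_pos: [624.2, 75.7, 35.9]
orientation: [0.995, -0.1, -0.002, -0.0]
wrist_force: [0.3, 0.2, 0.1]
finger_gap: 0.3
t 9.0 q [-0.01  0.44  1.65  0.    1.06  1.76] jigpos [-12.  76.  36.] tool axes in jig (cols)
 [[ 1. -0. -0.]
 [-0. -1.  0.]
 [-0. -0. -1.]] 
F jig [0.3 0.3 0.1] 0.26011078003893656
[-10, -50, 38] delta [0.002, 0.126, -0.002] rot [-0.0, 0.004, -0.003]
```

View pics/f.png

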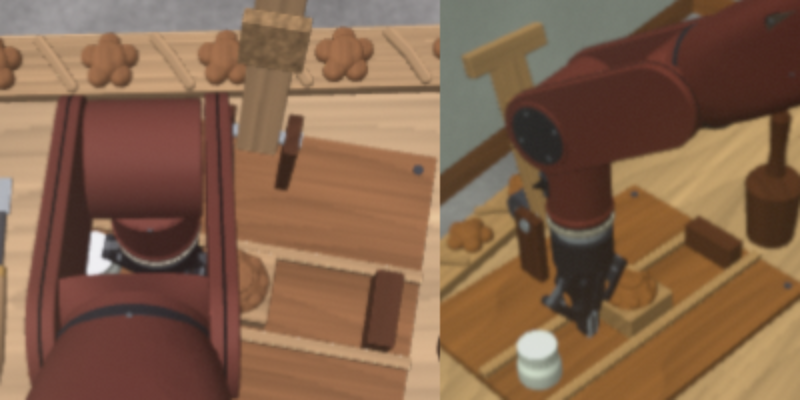

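```bash
python3 -m jog '[{"delta_pos":[0.002,0.015,-0.001],"rot":[0,0,0]},{"delta_pos":[0.002,0.023,-0.001],"rot":[0,0,0]},{"delta_pos":[0.002,0.031,-0.001],"rot":[0,0,0]},{"delta_pos":[0.002,0.041,-0.001],"rot":[0,0,0]},{"delta_pos":[0.002,0.051,-0.001],"rot":[0,0,0]},{"delta_pos":[0.002,0.061,-0.001],"rot":[0,0,0]},{"delta_pos":[0.002,0.071,-0.001],"rot":[0,0,0]},{"delta_pos":[0.002,0.081,-0.001],"rot":[0,0,0]},{"delta_pos":[0.002,0.09,-0.001],"rot":[0,0,0]},{"delta_pos":[0.002,0.098,-0.001],"rot":[0,0,0]}]'; (cat st.py; cat <<'E'
rows([-10,-57,38],[0,0,-1],[1,0,0])
c=r.capture("top");d=r.capture("side")
a=c["img"][40:240,190:410,::-1]; b=d["img"][60:260,180:360,::-1]
cv2.imwrite("pics/g.png",cv2.resize(np.hstack([a,b]),None,fx=2,fy=2))
E
)>x.py; python3 x.py
```

```text
time: 10.1
eef_pos: [609.1, -21.9, 39.9]
orientation: [0.995, -0.1, 0.001, -0.001]
wrist_force: [-0.2, 0.7, 1.1]
finger_gap: 0.0
t 10.1 q [-0.17  0.39  1.71  0.    1.05  1.6 ] jigpos [ -8. -23.  40.] tool axes in jig (cols)
 [[ 1. -0.  0.]
 [-0. -1.  0.]
 [ 0. -0. -1.]] 
F jig [-0.3  0.6  1.1] 0.025388211108835348
[-10, -57, 38] delta [-0.002, 0.034, 0.002] rot [-0.002, -0.002, -0.003]
```

View pics/g.png

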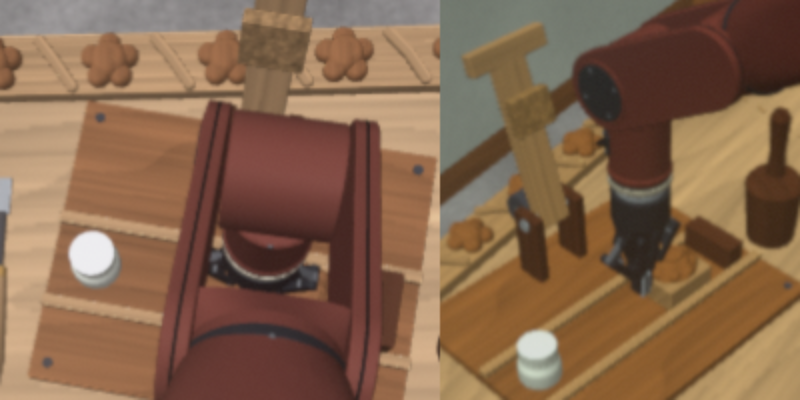

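```bash
python3 -m jog '[{"delta_pos":[-0.002,0.007,0.001],"rot":[0,0,0]},{"delta_pos":[-0.002,0.014,0.001],"rot":[0,0,0]},{"delta_pos":[-0.002,0.02,0.001],"rot":[0,0,0]},{"delta_pos":[-0.002,0.025,0.001],"rot":[0,0,0]},{"delta_pos":[-0.002,0.029,0.001],"rot":[0,0,0]},{"delta_pos":[-0.002,0.032,0.001],"rot":[0,0,0]},{"delta_pos":[-0.002,0.032,0.001],"rot":[0,0,0]}]'; python3 st.py;  python3 -m jog '[{"delta_pos":[0,0.002,0],"rot":[0,0,0]},{"delta_pos":[0,0.003,0],"rot":[0,0,0]}]'; python3 st.py
```

```text
time: 10.9
eef_pos: [600.4, -53.8, 38.6]
orientation: [0.995, -0.101, 0.001, -0.0]
wrist_force: [-0.2, -0.4, -0.2]
finger_gap: 0.3
t 10.9 q [-0.22  0.38  1.72  0.    1.04  1.55] jigpos [-10. -56.  39.] tool axes in jig (cols)
 [[ 1. -0.  0.]
 [-0. -1.  0.]
 [ 0. -0. -1.]] 
F jig [-0.1 -0.4 -0.2] 0.2767041267101564
time: 11.1
eef_pos: [599.9, -56.8, 38.7]
orientation: [0.995, -0.101, 0.001, -0.0]
wrist_force: [0.2, 0.6, 0.6]
finger_gap: 0.1
t 11.1 q [-0.23  0.37  1.73  0.    1.04  1.55] jigpos [-10. -59.  39.] tool axes in jig (cols)
 [[ 1. -0.  0.]
 [-0. -1.  0.]
 [ 0. -0. -1.]] 
F jig [0.1 0.6 0.6] 0.11039742579233587
```

No stop contact yet, since the sideways force is under 1 N. I'll push on in 2 mm steps and watch the force.

```bash
python3 -m jog '[{"delta_pos":[0,0.001,0],"rot":[0,0,0]},{"delta_pos":[0,0.002,0],"rot":[0,0,0]}]'|sed -n 2,4p; python3 -m jog '[{"delta_pos":[0,0.001,0],"rot":[0,0,0]},{"delta_pos":[0,0.002,0],"rot":[0,0,0]}]'|sed -n 2,4p; (cat st.py; cat <<'E'
d=r.capture("side")
cv2.imwrite("pics/i.png",cv2.resize(d["img"][140:240,240:370,::-1],None,fx=5,fy=5))
E
)>x.py; python3 x.py
```

```text
eef_pos: [599.6, -57.4, 38.7]
orientation: [0.995, -0.101, 0.001, -0.002]
wrist_force: [0.7, 8.0, 0.8]
eef_pos: [599.5, -57.4, 38.7]
orientation: [0.995, -0.101, 0.001, -0.003]
wrist_force: [3.2, 11.3, 1.4]
t 11.5 q [-0.23  0.37  1.73  0.01  1.04  1.54] jigpos [-10. -59.  39.] tool axes in jig (cols)
 [[ 1.   -0.    0.  ]
 [-0.   -1.    0.01]
 [ 0.   -0.01 -1.  ]] 
F jig [ 0.9 11.7  1.4] 0.1902537415115255
```

View pics/i.png

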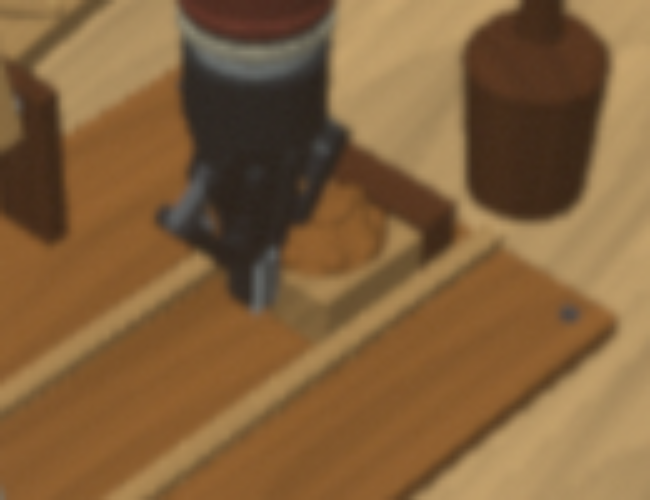

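The block meets the stop at about (420,250) in the crop, and the push force rose to 11 N with no motion. I'll back off and rise, then check.

```bash
python3 -m jog '[{"delta_pos":[0,-0.01,0],"rot":[0,0,0]},{"delta_pos":[0,-0.04,0],"rot":[0,0,0]},{"delta_pos":[0,-0.06,-0.02],"rot":[0,0,0]},{"delta_pos":[0,-0.06,-0.06],"rot":[0,0,0]},{"delta_pos":[0,-0.06,-0.1],"rot":[0,0,0]},{"delta_pos":[-0.03,-0.08,-0.13],"rot":[0,0,0]},{"delta_pos":[-0.06,-0.11,-0.16],"rot":[0,0,0]},{"delta_pos":[-0.1,-0.14,-0.18],"rot":[0,0,0]},{"delta_pos":[-0.14,-0.14,-0.18],"rot":[0,0,0]},{"delta_pos":[-0.14,-0.14,-0.18],"rot":[0,0,0]}]'|head -2; (cat st.py; cat <<'E'
c=r.capture("top");d=r.capture("side")
a=c["img"][40:240,190:410,::-1]; b=d["img"][60:260,180:360,::-1]
cv2.imwrite("pics/j.png",cv2.resize(np.hstack([a,b]),None,fx=2,fy=2))
for n in("pot","mallet","gouge","hold_arm","carving"): print(n,[[(np.round(k["rect"]).tolist(),round(k["p"],2)) for k in r.find_in(n,u)[:3]] for u in(c,d)])
E
)>x.py; python3 x.py
```

```text
time: 12.55
eef_pos: [485.8, 108.8, 219.4]
t 12.55 q [ 0.06 -0.08  1.87  0.01  1.35  1.83] jigpos [-154.   81.  219.] tool axes in jig (cols)
 [[ 1.   -0.   -0.  ]
 [-0.   -1.    0.01]
 [-0.   -0.01 -1.  ]] 
F jig [ 0.5  0.7 -0.3] 0.30941948954836596
pot [[], [([217.0, 229.0, 23.0, 26.0], 0.68)]]
mallet [[([409.0, 188.0, 59.0, 42.0], 0.95)], [([332.0, 116.0, 29.0, 69.0], 0.98), ([188.0, 72.0, 57.0, 103.0], 0.38)]]
gouge [[([184.0, 129.0, 14.0, 106.0], 0.41)], [([174.0, 257.0, 73.0, 54.0], 0.95)]]
hold_arm [[([298.0, 0.0, 73.0, 116.0], 0.97)], [([194.0, 73.0, 50.0, 99.0], 0.77), ([218.0, 227.0, 21.0, 26.0], 0.23)]]
carving [[([238.0, 294.0, 30.0, 42.0], 0.95), ([337.0, 174.0, 38.0, 38.0], 0.87), ([362.0, 292.0, 50.0, 52.0], 0.64)], [([283.0, 177.0, 41.0, 32.0], 0.9), ([381.0, 204.0, 38.0, 31.0], 0.81), ([324.0, 268.0, 44.0, 46.0], 0.79)]]
```

View pics/j.png

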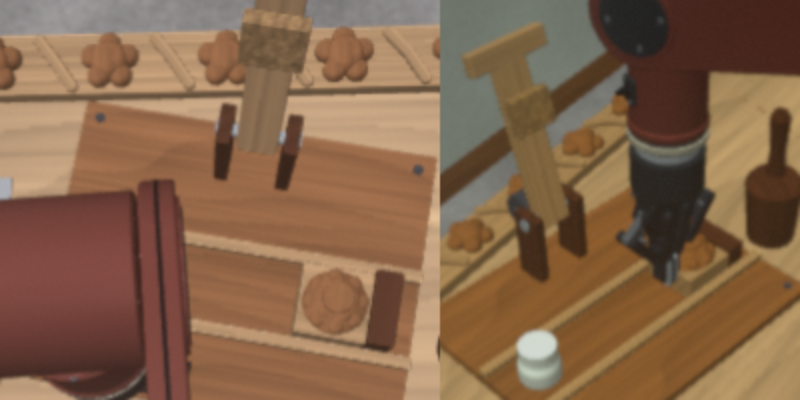

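The block at (335,300) touches the stop at (385,310) in the crop. The arm is raised and unchanged across three pictures, and the bystanders haven't moved.

```bash
python3 -c "
from workcell import r
print(r.job_done())"
```

```text
the job is handed in; nothing more can be done
None
```

The hold-down arm is raised and the carved block sits against the end stop. I handed the job in at about 12.6 s; no verdict is reported.

- **Hold-down arm:** I slid the shut fingertips under the left end of the lip, tilted sideways. I pushed it along its arc past the balance point and it swung back on its own. It looked the same in the last pictures, from 9.0 s to 12.55 s.
- **Carved block:** I pushed the pale-wood block about 107 mm along the channel. When it met the stop the push force rose to 11–12 N with no further motion. After I backed off, the last top picture showed it touching the stop and lying flat. I judged that by eye and did not measure the final centre distance.
- **Bystanders:** In the side view the pot, mallet and gouge are within about 4 pixels of their starting boxes, which I put down to detector noise. In the last top view the pot was hidden behind the robot and not detected, and the gouge was found with low confidence (0.41).

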